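# Shut away the crimping die and lock its drawer

### The arm

A 6-joint arm with a two-finger parallel gripper is mounted at the origin on a cart in front of the work surface, level with it; the furniture and walls round the work are solid. World frame = base frame: x ahead of the robot, y to its left, z up, the work surface at z = 0. Lengths are in m, angles in rad, forces in N, time in s.
With the tool pointing down it reaches from about 0.225 to 0.875 m from the base axis. Payload 3.4 kg.
Tool frame: the origin (TCP) lies at the very end of the fingers, on their centre line; the grasp point (between the pads) lies 19 mm behind it; z points along the fingers, y is the line along which they close (so a half turn about z gives the same grasp; the last joint's range is limited). The gripper opens to 85 mm and grips with 20 to 120 N. Pads are 22 mm wide; open, the fingers measure 114 mm over their backs; the gripper's body (76 mm by 85 mm) begins 54 mm behind the grasp point. The pads swing forward as they close: fully open they stand 13 mm farther back than shut.
Start: joints at [-0.121, 0.276, 1.505, -0, 1.361, -0.121], TCP at [0.575, -0, 0.231] pointing down, gripper open.
Joint ranges: [-2.89, 2.89], [-0.75, 2.08], [0.22, 2.7], [-1.18, 4.32], [0.11, 2.71], [-2.7, 2.7]. Speed limits (rad/s): [2.57, 2.57, 3.14, 3.14, 3.14, 3.14].

### API

Orientations are given as a unit quaternion [w, x, y, z].
In Python, from rig import readout, vision, manip gives the robot as it stands.
- The arm moves only by the shell command python3 -m handwheel 'ROWS' [FORCE]. ROWS is JSON, a list of rows, each a list of 3 entries, a list of its own where there are three numbers: the shift along the tool's x, y, z in mm, then the turn, a rotation vector about the tool's x, y, z in units of 6 degrees (1.0 is 6 degrees), then the closure, from -1 (fully open) to 1 (shut), so that 0 is half open. A call has 1 to 20 rows; each row shifts and turns the commanded pose from where the row before left it, along the tool's axes as they then stand; what a row does not reach is not made up. A row lasts 1/8 s, in which the tool goes at most 62.5 mm and 10.7 degrees, less where a joint would pass 70% of its speed; a pose out of reach is approached as far as the arm can. A call is refused whole if a number of a shift passes 62.5 or a number of a turn 1, either way. A call with a gripper value outside its range is refused whole. The fingers move at their own pace and stop on an object; FORCE is the grip in N (left out, the last holds). Time passes only in rows, so rows that do not move let the fingers close. It gives the time, the measured TCP pose, the force, the opening and the grip force at its end, in the units of the state.
- readout.get_state(): the state, without advancing time (a new reading comes with each control period).
- vision.get_image(name): name is "scene" or "side" or "wrist"; returns the picture (384x512x3 uint8, blue, green, red); there is no depth.
- vision.camera_params(name): a dict with "intrinsics" (3x3 intrinsics, pixels), "rvec" (rotation vector, rad) and "tvec" (3), from world to camera coordinates, as OpenCV has them; the wrist camera has in their place "hand_eye" (4x4, takes a point from camera to tool coordinates, whose origin is the TCP and whose axes are the flange's). Camera axes: x right, y down, z forward; pixel columns grow to the right and rows downward; lengths in m; the calibration is good to about 2 mm. A picture is of the moment at which its call begins: read the wrist's pose just before it. camera_params takes no time and is no camera call.
- manip.sign_off(): hands the job in; it is judged then, once.
The state is a dict: "clock": time; "qpos": joint angles; "qd": joint speeds; "effort": joint torques, N m; "position": TCP position; "ee_rot": TCP orientation; "contact_force": force on the tool from outside, world axes, zero at the start; "moment": the same for the moment, N m; "width": finger opening in m; "gripper_force": force on a finger pad.
Only numpy, scipy, OpenCV 4.12 (cv2) and the standard library are available. Lean on these libraries where they do the work, as an engineer would, in place of code of your own. Each camera call takes 0.05 s, during which the arm holds its last target. There are 200 camera calls.

### The job

With the fingertips, push the drawer in which the crimping die (the notched steel block) lies fully home without slamming it, then slide the lock on top of the cabinet all the way over to that drawer's side, so that its tab bars that drawer. Leave the other drawer, with the black plug in it, pulled out as it is, never slide the lock across an open drawer, and do not pick up or disturb anything else.

Things in the scene. Friction and masses are not known exactly. Their poses are not given: they have to be found in the camera images.
- die_cabinet: Low grey sheet-metal cabinet, fixed to the trolley, 180 mm deep (x), 230 wide (y), 90 high, with two drawers side by side, both pulled out, and a sliding lock on the front edge of its top. Origin: centre of its underside, on the surface. Its x axis points from its front to its back, y to its left as seen from the robot, z up. Its front face is the plane x = -90 mm in this frame; its top is at z = 90 mm and is free of other things but the lock (front) and a carton (rear half).
- left_drawer (a joint): Drawer on the +y side of the cabinet: how far it is pulled out in m, 0 = fully home with its front panel flush with the cabinet, 0.12 = stop; starts 0.075 to 0.105. It slides along the cabinet's x axis, stays where it is left, and needs about 2 to 4 N to push. The drawers' floor is 15 mm and the tray walls 47 mm above the trolley; the front panels stand higher.
- right_drawer (a joint): The same for the drawer on the -y side of the cabinet.
- left_drawer_pull (a point): Middle of the foremost edge of the left drawer's bow pull: a level steel bar 64 mm wide, 10 mm thick, its axis 50 mm above the trolley, foremost edge 35 mm ahead of the flat front panel (88 mm wide, 12 to 82 mm above the trolley). 62 mm to +y of the cabinet's middle; moves with the drawer. Pushing bar or panel along the cabinet's +x shuts it; home, this point is at cabinet x = -125 mm.
- right_drawer_pull (a point): The same point on the right drawer's pull (62 mm to -y of the cabinet's middle).
- lock (a joint): Position of the sliding lock along the cabinet's y axis in m: 0 = middle (its tab hangs in front of the 34 mm post between the drawers, both free), +0.042 = stop on the left (bars the left drawer), -0.042 = stop on the right (bars the right drawer). Starts within 4 mm of the middle, stays where it is left, needs about 2 to 4 N.
- lock_block (a point): Top centre of the lock's black block, which one pushes sideways: 18 mm (x) by 20 mm (y), standing from 94 to 120.5 mm above the trolley; 14 mm behind the cabinet's front face. Below it a steel plate 4 mm thick, 30 x 30 mm, lies on the cabinet's top, with a tab 24 mm wide that hangs down 4 to 6 mm ahead of the front face. Moves with the lock.
- crimp_die: The crimping die: notched steel block 27 x 36 x 16 mm, loose in one of the two drawers, on its floor. Origin: centre of its underside.
- plug_part: Black cylindrical plug connector 32 x 64 x 28 mm, loose in the other drawer. Origin: centre of its underside.
- carton: Small card box 46 x 70 x 34 mm, loose on the rear half of the cabinet's top; a bystander. Origin: centre of its underside.
- side_cutter: Small side cutters 91 x 38 x 14 mm lying on the trolley to the right; a bystander.
- air_crimper: Black pneumatic hand crimper 203 x 85 x 51 mm lying on the trolley to the right; a bystander.
- tub: Round ferrule tub 50 mm wide, 58 high, on the trolley far right; a bystander.
- vial_b: Ferrule vial 30 mm wide, 50 high, upright on the trolley to the right, in front of the nearer machine; a bystander.

How it is judged:
By the outcome, as a careful person would: the job done as asked, in the order asked, and still so for the second after the job is handed in, with the robot touching nothing.
It also fails if it takes over 45 s, if anything falls off the work surface, if the arm or the gripper's body presses on something with over 40 N, if the wrist force passes 120 N, or if a joint passes its speed limit or range.

## Working session

There is one attempt and no reset: what is moved stays moved. The work goes in short steps, Python scripts to look and compute and a shell command to move; the robot and the scene stay as the last step left them, time stands still between calls to the robot, and variables do not carry over. Pictures are saved under pics/ and viewed, at most 10 in all, crops included, and the job is handed in when it is done.

```bash
mkdir -p pics; cat > h.py <<'E'
import numpy as np,cv2
from scipy.spatial.transform import Rotation as R
from rig import readout,vision,manip
def cam(n):
    p=vision.camera_params(n); K=np.array(p["intrinsics"])
    if n=="wrist":
        s=readout.get_state(); q=s["ee_rot"]
        T=np.eye(4);T[:3,:3]=R.from_quat([q[1],q[2],q[3],q[0]]).as_matrix();T[:3,3]=s["position"]
        W=T@np.array(p["hand_eye"]); return K,W[:3,:3],W[:3,3]
    M=cv2.Rodrigues(np.array(p["rvec"],float))[0]
    return K,M.T,-M.T@np.array(p["tvec"],float).ravel()
def plane(c,u,v,z):
    K,Rm,o=c; d=Rm@np.linalg.inv(K)@[u,v,1]; return o+d*(z-o[2])/d[2]
def proj(c,P):
    K,Rm,o=c; q=K@(Rm.T@(np.array(P)-o)); return q[:2]/q[2]
E
python3 - <<'E'
from h import *
for n in("scene","side","wrist"):
    c=cam(n);print(n,c[2].round(3),c[1][:,2].round(2)); cv2.imwrite(f"pics/{n}0.png",vision.get_image(n))
s=readout.get_state();print({k:np.round(v,3).tolist() for k,v in s.items()})
a=[cv2.imread(f"pics/{n}0.png") for n in("scene","side","wrist")]
E
```

```text
scene [0.128 0.764 0.803] [ 0.4  -0.68 -0.61]
side [1.315 0.225 1.148] [-0.55 -0.2  -0.81]
wrist [0.574 0.069 0.373] [-0.   -0.27 -0.96]
{'clock': 0.15, 'qpos': [-0.121, 0.276, 1.506, 0.0, 1.361, -0.121], 'qd': [0.001, -0.004, -0.005, 0.001, 0.0, 0.0], 'effort': [0.001, -41.714, -24.603, -0.0, 0.008, -0.0], 'position': [0.575, 0.0, 0.231], 'ee_rot': [-0.001, 0.707, 0.707, -0.0], 'contact_force': [-0.784, 0.589, 0.136], 'moment': [0.025, 0.026, -0.061], 'gripper_force': 0.0, 'width': 0.086}
```

View pics/scene0.png

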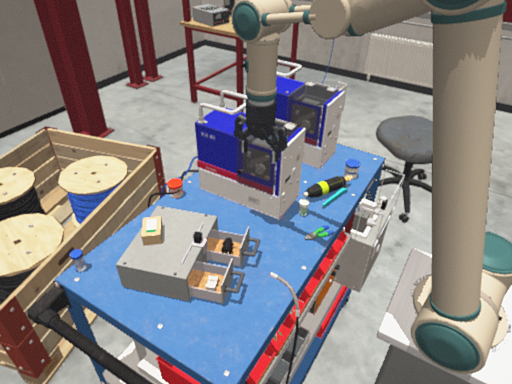

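View pics/wrist0.png

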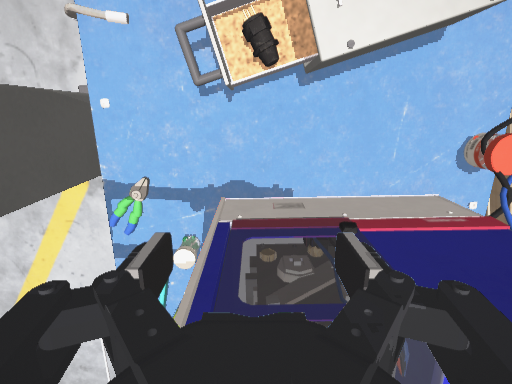

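View pics/side0.png

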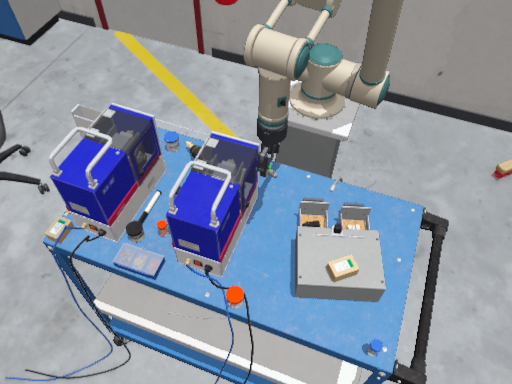

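The die (bright block) is in the left (+y) drawer, near scene px (212,282). The plug is in the right drawer (228,245), and the lock block is at (197,237). In the wrist view, the right drawer and its pull are at the top (180–300, 0–85).

```bash
python3 - <<'E'
from h import *
c=cam("scene")
for n,u,v,z in[("lock",197,234,.12),("pullR",255,245,.05),("pullL",239,280,.05)]: print(n,plane(c,u,v,z).round(3))
c=cam("wrist")
for u,v in[(178,25),(198,85)]: print("wpullR",plane(c,u,v,.055).round(3))
E
python3 -m handwheel '[[[30,0,-30],[0,0,0],1],[[40,0,-30],[0,0,0],1],[[40,0,-20],[0,0,0],1],[[40,0,-10],[0,0,0],1],[[0,0,0],[0,0,0],1],[[0,0,0],[0,0,0],1]]'
python3 - <<'E'
from h import *
c=cam("wrist");print(c[2]);cv2.imwrite("pics/w1.png",vision.get_image("wrist"))
E
```

```text
lock [0.616 0.227 0.12 ]
pullR [0.509 0.123 0.05 ]
pullL [0.479 0.245 0.05 ]
wpullR [0.496 0.156 0.055]
wpullR [0.513 0.097 0.055]
clock: 0.9
position: [0.5747, 0.1496, 0.3207]
ee_rot: [-0.0, 0.707, 0.707, -0.001]
contact_force: [-0.3, -1.1, 0.2]
width: 0.0
gripper_force: 0.0
[0.57449723 0.21914013 0.4632788 ]
```

View pics/w1.png

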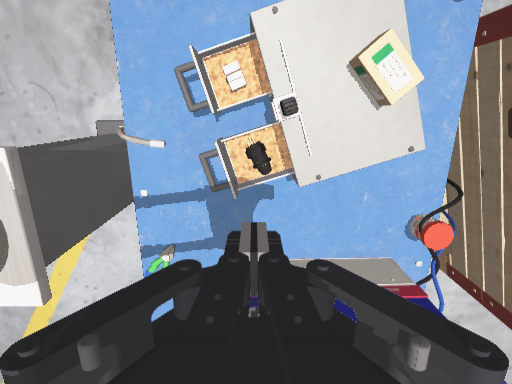

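The wrist view shows the cabinet yawed. Its front top edge runs (250,12)–(299,187), the lock block is at (288,105), and the left pull's outer edge runs (176,68)–(188,112). The die is at (234,75) and the plug at (258,155). A gooseneck tip is at (163,145).

```bash
python3 - <<'E'
from h import *
c=cam("wrist"); s=cam("scene")
a=plane(c,250,12,.09);b=plane(c,299,187,.09);print("edge",a.round(3),b.round(3),np.linalg.norm(a-b))
y=(a-b)/np.linalg.norm(a-b);x=np.array([y[1],-y[0],0]);print("yaw",np.degrees(np.arctan2(x[1],x[0])))
o=(a+b)/2+.09*x;o[2]=0;print("origin",o.round(3))
for n,u,v,z in[("lock",288,104,.1205),("pl1",176,68,.055),("pl2",188,112,.055),("pr1",200,153,.055),("pr2",211,189,.055),("panelL",196,80,.082),("die",234,75,.03),("plug",258,155,.04)]:
    p=plane(c,u,v,z);print(n,p.round(3),((p-o)@x).round(4),((p-o)@y).round(4))
def tri(p,q):
    A=[];
    d1=c[1]@np.linalg.inv(c[0])@[*p,1];d2=s[1]@np.linalg.inv(s[0])@[*q,1]
    t=np.linalg.lstsq(np.c_[d1,-d2],s[2]-c[2],rcond=None)[0];return (c[2]+d1*t[0]).round(3),(s[2]+d2*t[1]).round(3)
print(tri((163,145),(272,275)),tri((123,128),(300,345)))
print("lock tri",tri((288,105),(197,236)))
E
```

```text
edge [0.57  0.333 0.09 ] [0.639 0.115 0.09 ] 0.22860318310726044
yaw 17.45823406336509
origin [0.69  0.251 0.   ]
lock [0.616 0.227 0.12 ] -0.0785 -0.0008
pl1 [0.467 0.276 0.055] -0.2053 0.0907
pl2 [0.48  0.218 0.055] -0.2108 0.0311
pr1 [0.494 0.158 0.055] -0.2151 -0.0296
pr2 [0.508 0.102 0.055] -0.2185 -0.0874
panelL [0.499 0.258 0.082] -0.1802 0.0637
die [0.545 0.27  0.03 ] -0.1325 0.0614
plug [0.581 0.153 0.04 ] -0.1336 -0.0609
(array([0.429, 0.166, 0.023]), array([0.429, 0.167, 0.023])) (array([ 0.295,  0.184, -0.133]), array([ 0.314,  0.207, -0.143]))
lock tri (array([0.617, 0.226, 0.111]), array([0.618, 0.227, 0.112]))
```

```bash
python3 -m handwheel '[[[0,0,0],[0,0,-1],1],[[0,0,0],[0,0,-1],1],[[0,0,0],[0,0,-0.83],1],[[40,-28,20],[0,0,0],1],[[45,-29,40],[0,0,0],1],[[40,-28,40],[0,0,0],1],[[0,0,40],[0,0,0],1],[[0,0,20],[0,0,0],1],[[0,0,0],[0,0,0],1],[[0,0,0],[0,0,0],1]]'
python3 - <<'E'
from h import *
c=cam("wrist");np.save("c2.npy",np.r_[c[1].ravel(),c[2]]);w=vision.get_image("wrist")
s=vision.get_image("scene")[200:340,150:320];s=cv2.resize(s,None,fx=2.35,fy=2.35,interpolation=3)
h=384;s=cv2.resize(s,(288,int(s.shape[0]*288/s.shape[1])));o=np.zeros((h,800,3),np.uint8);o[:,:512]=w;o[:s.shape[0],512:]=s
cv2.imwrite("pics/w2.png",o)
E
```

```text
clock: 2.2
position: [0.4612, 0.2417, 0.1651]
ee_rot: [0.0, 0.595, 0.803, 0.001]
contact_force: [0.6, -0.2, 0.4]
width: -0.0003
gripper_force: 0.0
```

View pics/w2.png

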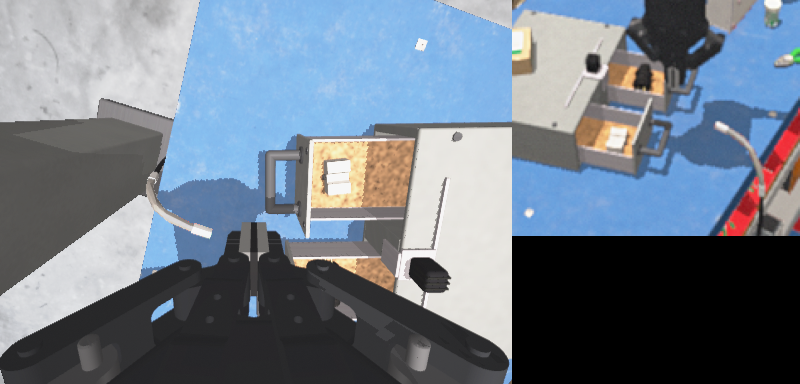

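The left pull's outer edge runs (265,151)–(269,213), the die is at (338,177) and the cabinet's front edge starts at (418,127). The gooseneck tip is at (211,233), off to the side of the fingers.

```bash
python3 - <<'E'
from h import *
c=cam("wrist");s=cam("scene")
o=np.array([.690,.251,0]);t=np.radians(17);x=np.array([np.cos(t),np.sin(t),0]);y=np.array([-x[1],x[0],0])
C=lambda p:(((p-o)@x).round(4),((p-o)@y).round(4))
for n,u,v,z in[("p1",265,151,.05),("p2",269,213,.05),("panA",308,136,.082),("panB",302,236,.082),("lock",433,262,.1205),("edge",418,127,.09),("edge2",403,250,.09)]: p=plane(c,u,v,z);print(n,p.round(3),C(p))
print("tcp",C(np.array(readout.get_state()["position"])))
d1=c[1]@np.linalg.inv(c[0])@[211,233,1]
for q in[(272,275),(273,274)]:
    d2=s[1]@np.linalg.inv(s[0])@[*q,1];k=np.linalg.lstsq(np.c_[d1,-d2],s[2]-c[2],rcond=None)[0];print("neck",c[2]+d1*k[0],s[2]+d2*k[1],C(c[2]+d1*k[0]))
E
```

```text
p1 [0.462 0.277 0.05 ] (np.float64(-0.2102), np.float64(0.0916))
p2 [0.485 0.219 0.05 ] (np.float64(-0.2056), np.float64(0.0291))
panA [0.489 0.303 0.082] (np.float64(-0.1767), np.float64(0.1083))
panB [0.515 0.217 0.082] (np.float64(-0.1774), np.float64(0.019))
lock [0.607 0.242 0.12 ] (np.float64(-0.0824), np.float64(0.0153))
edge [0.568 0.335 0.09 ] (np.float64(-0.0926), np.float64(0.1158))
edge2 [0.603 0.234 0.09 ] (np.float64(-0.0886), np.float64(0.0091))
tcp (np.float64(-0.2213), np.float64(0.0583))
neck [0.43356967 0.16246812 0.01362708] [0.43258821 0.16097199 0.01439163] (np.float64(-0.2711), np.float64(-0.0097))
neck [0.43361437 0.16338984 0.01548817] [0.43078818 0.15917437 0.01764378] (np.float64(-0.2708), np.float64(-0.0088))
```

```bash
python3 -m handwheel '[[[1,0,30],[0,0,0],1],[[1,0,40],[0,0,0],1],[[1,0,29],[0,0,0],1],[[0,0,0],[0,0,0],1],[[0,5,0],[0,0,0],1],[[0,5,0],[0,0,0],1],[[0,5,0],[0,0,0],1],[[0,4,0],[0,0,0],1],[[0,3,0],[0,0,0],1],[[0,3,0],[0,0,0],1],[[0,4,0],[0,0,0],1],[[0,4,0],[0,0,0],1],[[0,5,0],[0,0,0],1],[[0,5,0],[0,0,0],1],[[0,5,0],[0,0,0],1],[[0,5,0],[0,0,0],1]]'
python3 - <<'E'
from h import *
c=cam("wrist");print(readout.get_state()["contact_force"]);cv2.imwrite("pics/w3.png",vision.get_image("wrist"))
E
```

```text
clock: 4.3
position: [0.5101, 0.2608, 0.0652]
ee_rot: [-0.0, 0.595, 0.804, -0.0]
contact_force: [-1.6, 0.3, 0.2]
width: 0.0002
gripper_force: 0.9
[-1.59845633  0.29973159  0.17766169]
```

View pics/w3.png

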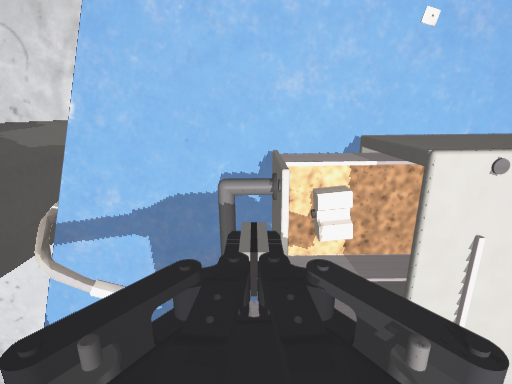

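The fingertips sit behind the panel edge (around (280,230)), inside the pull and over the bar, with the die undisturbed at (333,213). I'll keep pushing, slowing towards the end.

```bash
python3 -m handwheel '[[[0,5,0],[0,0,0],1],[[0,5,0],[0,0,0],1],[[0,5,0],[0,0,0],1],[[0,5,0],[0,0,0],1],[[0,5,0],[0,0,0],1],[[0,5,0],[0,0,0],1],[[0,5,0],[0,0,0],1],[[0,4,0],[0,0,0],1],[[0,4,0],[0,0,0],1],[[0,3,0],[0,0,0],1],[[0,2,0],[0,0,0],1],[[0,2,0],[0,0,0],1],[[0,2,0],[0,0,0],1]]'
python3 - <<'E'
from h import *
c=cam("wrist");o=np.array([.690,.251,0]);t=np.radians(17);x=np.array([np.cos(t),np.sin(t),0])
print((np.array(readout.get_state()["position"])-o)@x,readout.get_state()["contact_force"]);cv2.imwrite("pics/w4.png",vision.get_image("wrist"))
E
```

```text
clock: 5.98
position: [0.5599, 0.2757, 0.0653]
ee_rot: [0.0, 0.595, 0.804, -0.0]
contact_force: [-1.6, 1.6, -0.6]
width: -0.0002
gripper_force: 0.8
-0.11721005485817101 [-1.62428337  1.62480535 -0.56494481]
```

View pics/w4.png

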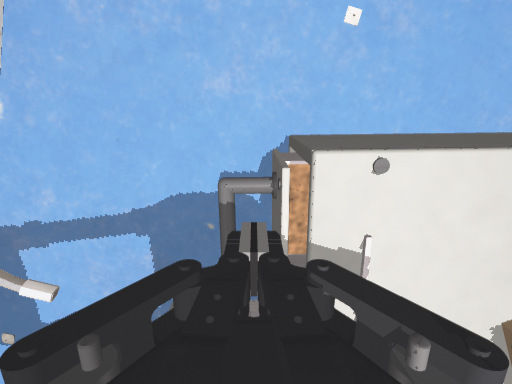

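A gap of roughly 13 mm remains between the panel (290) and the cabinet edge (313). I'll continue slowly and watch the force.

```bash
python3 -m handwheel '[[[0,2,0],[0,0,0],1],[[0,2,0],[0,0,0],1],[[0,2,0],[0,0,0],1],[[0,2,0],[0,0,0],1],[[0,1,0],[0,0,0],1],[[0,1,0],[0,0,0],1],[[0,1,0],[0,0,0],1]]'
python3 -m handwheel '[[[0,1,0],[0,0,0],1],[[0,1,0],[0,0,0],1]]'
python3 -m handwheel '[[[0,1,0],[0,0,0],1],[[0,0,0],[0,0,0],1]]'
```

```text
clock: 6.9
position: [0.5704, 0.279, 0.0653]
ee_rot: [0.0, 0.595, 0.804, 0.0]
contact_force: [-2.0, -0.1, 0.7]
width: 0.0001
gripper_force: 0.8
clock: 7.15
position: [0.5716, 0.2793, 0.0653]
ee_rot: [-0.0, 0.595, 0.804, -0.001]
contact_force: [-4.8, -0.8, 2.8]
width: 0.0003
gripper_force: 2.2
clock: 7.4
position: [0.5716, 0.2793, 0.0653]
ee_rot: [-0.001, 0.595, 0.804, -0.001]
contact_force: [-5.3, -1.1, 3.8]
width: -0.0
gripper_force: 2.9
```

```bash
python3 -m handwheel '[[[0,1,0],[0,0,0],1],[[0,1,0],[0,0,0],1],[[0,0,0],[0,0,0],1]]'
python3 - <<'E'
from h import *
cv2.imwrite("pics/w5.png",vision.get_image("wrist"))
E
```

```text
clock: 7.78
position: [0.5716, 0.2793, 0.0653]
ee_rot: [-0.002, 0.595, 0.804, -0.003]
contact_force: [-9.8, -2.5, 6.6]
width: -0.0002
gripper_force: 4.8
```

View pics/w5.png

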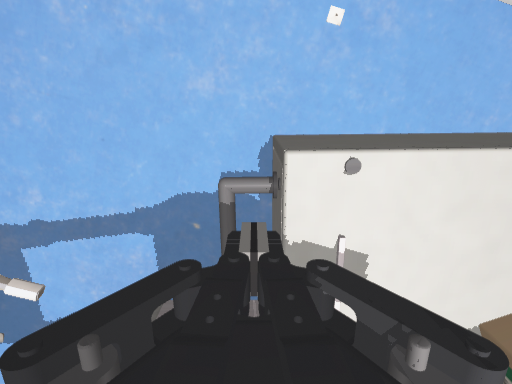

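The drawer is flush (panel edge at column 280, against the cabinet front) and it pushes back firmly at standstill. Next I'll back off, rise and go to the right of the lock.

```bash
python3 -m handwheel '[[[0,-5,0],[0,0,0],1],[[0,-20,0],[0,0,0],1],[[0,0,-40],[0,0,0],1],[[0,0,-50],[0,0,0],1],[[-45,25,-10],[0,0,0],1],[[-49,25,0],[0,0,0],1],[[0,0,0],[0,0,0],1],[[0,0,0],[0,0,0],1]]'
python3 - <<'E'
from h import *
c=cam("wrist");w=vision.get_image("wrist")
o=np.array([.690,.251,0]);t=np.radians(17);x=np.array([np.cos(t),np.sin(t),0]);y=np.array([-x[1],x[0],0])
p=np.array(readout.get_state()["position"])-o;print("tcp",p@x,p@y)
for yy in(-.004,0,.004): print(proj(c,o-.076*x+yy*y+[0,0,.1205]))
cv2.imwrite("pics/w6.png",w)
E
```

```text
clock: 8.82
position: [0.6269, 0.1976, 0.165]
ee_rot: [0.0, 0.595, 0.803, 0.0]
contact_force: [-1.1, -0.5, 0.3]
width: -0.0001
gripper_force: 0.0
tcp -0.0763801538049261 -0.03193235496935791
[253.63485823 171.97826614]
[253.62664204 166.35799102]
[253.61833126 160.67300749]
```

View pics/w6.png

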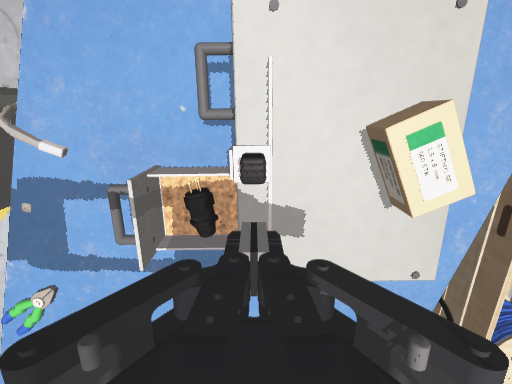

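The lock block is at (253,167), i.e. lock ≈ 0 and straight ahead of the fingers. The left drawer is shut and the plug drawer untouched. Descend and push.

```bash
python3 -m handwheel '[[[0,0,30],[0,0,0],1],[[0,0,25],[0,0,0],1],[[0,0,8],[0,0,0],1],[[0,0,0],[0,0,0],1],[[4,0,0],[0,0,0],1],[[4,0,0],[0,0,0],1],[[4,0,0],[0,0,0],1],[[4,0,0],[0,0,0],1],[[4,0,0],[0,0,0],1]]'
python3 -m handwheel '[[[4,0,0],[0,0,0],1],[[4,0,0],[0,0,0],1],[[4,0,0],[0,0,0],1],[[4,0,0],[0,0,0],1],[[4,0,0],[0,0,0],1],[[4,0,0],[0,0,0],1],[[3,0,0],[0,0,0],1],[[2,0,0],[0,0,0],1],[[0,0,0],[0,0,0],1]]'
```

```text
clock: 10.0
position: [0.6208, 0.217, 0.1025]
ee_rot: [0.0, 0.595, 0.804, 0.0]
contact_force: [1.0, -0.8, 0.7]
width: -0.0002
gripper_force: 0.8
clock: 11.12
position: [0.6119, 0.245, 0.1021]
ee_rot: [-0.0, 0.595, 0.804, 0.0]
contact_force: [-0.1, -0.6, -0.5]
width: -0.0002
gripper_force: 0.2
```

```bash
python3 -m handwheel '[[[2,0,0],[0,0,0],1],[[1,0,0],[0,0,0],1],[[1,0,0],[0,0,0],1],[[0,0,0],[0,0,0],1]]'
python3 -m handwheel '[[[1,0,0],[0,0,0],1],[[1,0,0],[0,0,0],1],[[0,0,0],[0,0,0],1]]'
python3 -m handwheel '[[[1,0,0],[0,0,0],1],[[1,0,0],[0,0,0],1],[[0,0,0],[0,0,0],1]]'
```

```text
clock: 11.62
position: [0.6108, 0.2484, 0.1022]
ee_rot: [-0.0, 0.595, 0.804, -0.0]
contact_force: [-1.1, -1.8, -0.9]
width: -0.0001
gripper_force: 0.7
clock: 12.0
position: [0.6108, 0.2485, 0.1022]
ee_rot: [0.001, 0.595, 0.804, -0.001]
contact_force: [0.8, -5.4, 0.4]
width: 0.0002
gripper_force: 3.2
clock: 12.38
position: [0.6108, 0.2486, 0.1022]
ee_rot: [0.003, 0.595, 0.804, -0.002]
contact_force: [2.1, -10.9, 0.5]
width: 0.0001
gripper_force: 5.3
```

At the stop: the force builds to 11 N with no motion. Back off, rise and check.

```bash
python3 -m handwheel '[[[-5,0,0],[0,0,0],1],[[-15,0,0],[0,0,0],1],[[0,0,-40],[0,0,0],1],[[0,0,-50],[0,0,0],1],[[-25,0,-40],[0,0,0],1],[[0,0,0],[0,0,0],1],[[0,0,0],[0,0,0],1]]'
python3 - <<'E'
from h import *
c=cam("wrist");w=vision.get_image("wrist")
o=np.array([.690,.251,0]);t=np.radians(17);x=np.array([np.cos(t),np.sin(t),0]);y=np.array([-x[1],x[0],0])
for yy in(0,.042): print(proj(c,o-.076*x+yy*y+[0,0,.1205]))
print("pull home",proj(c,o-.125*x+.062*y+[0,0,.05]))
cv2.imwrite("pics/w7.png",w)
E
```

```text
clock: 13.25
position: [0.6225, 0.2092, 0.2317]
ee_rot: [-0.001, 0.595, 0.804, -0.0]
contact_force: [-0.1, 0.0, -1.2]
width: 0.0001
gripper_force: 0.0
[254.62222007 165.74187072]
[254.62524542 119.87776023]
pull home [211.11346983  99.8944943 ]
```

View pics/w7.png

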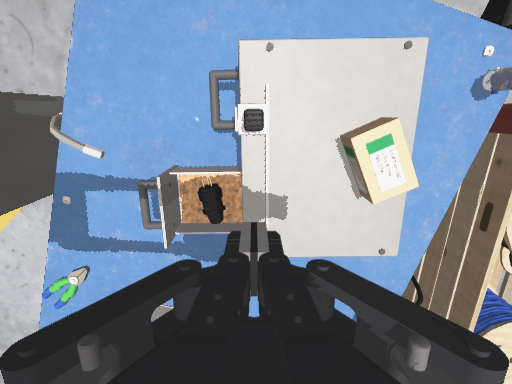

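The lock block is at (254,120), which matches the predicted +42 mm stop. The left pull is home at column 211, and the right drawer and plug are unchanged.

```bash
python3 -c "
from rig import manip; print(manip.sign_off())"
```

```text
the job is handed in; nothing more can be done
None
```

The crimping-die (left) drawer is fully home, the lock is at its left stop barring it, the plug drawer is still pulled out as it was, and the job is handed in.

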